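# Sweep the loose nuts into the catch tray

## Robot

A 6-joint arm with a two-finger parallel gripper is mounted at the origin on a cart in front of the work surface, level with it; the furniture and walls round the work are solid. World frame = base frame: x ahead of the robot, y to its left, z up, the work surface at z = 0. Lengths are in mm, angles in rad, forces in N, time in s.
With the tool pointing down it reaches from about 275 to 875 mm from the base axis. Payload 12.5 kg.
Tool frame: the origin (TCP) lies between the finger pads; the fingertips stand r.tcp_to_tips ahead of it and the grasp point (between the pads) lies 5 mm behind it (r.tcp_to_tips is the distance from the TCP to the fingertips, in mm); z points along the fingers, y is the direction in which the jaws open and shut (so a half turn about z gives the same grasp; the last joint's range is limited). The gripper opens to 85 mm and grips with 20 to 120 N. Pads are 22 mm wide; open, the fingers measure 114 mm over their backs; the gripper's body (76 mm by 85 mm) begins 54 mm behind the grasp point. The pads swing forward as they close: fully open they stand 13 mm farther back than shut.
Start: joints at [1.038, 0.351, 1.652, -0, 1.139, -0.085], TCP at [238.109, 495.771, 245.29] pointing down, gripper open.
Joint ranges: [-2.75, 2.75], [-0.79, 2.1], [0.01, 2.65], [-1.57, 4.71], [0.07, 3.14], [-2.87, 2.87]. Speed limits (rad/s): [2.22, 2.22, 2.79, 3.14, 3.14, 3.14].

## Interface

Orientations are given as a rotation vector (axis times angle).
In Python, from cell import r gives the robot as it stands. The module is installed in compiled form; this text tells all that it offers.
- The arm moves only by the tool jog_arm, never from a script. Its argument "plan" is a list of rows, each a list of 2 entries, a list of its own where there are three numbers: the shift along the tool's x, y, z in m, then the turn, a rotation vector about the tool's x, y, z in rad. In form: [[[tx, ty, tz], [ax, ay, az]], ...]. A call has 1 to 10 rows; each row shifts and turns the commanded pose from where the row before left it, along the tool's axes as they then stand; what a row does not reach is not made up. A row lasts 1/10 s, in which the tool goes at most 50 mm and 8.59 degrees, less where a joint would pass 70% of its speed; a pose out of reach is approached as far as the arm can. A call with a gripper value outside its range is refused whole. "fingers" is the opening, from 0 (shut) to 1 (fully open), set as the call begins (left out, the last holds). The fingers move at their own pace and stop on an object; the grip force is fixed at half the most. Time passes only in rows, so rows that do not move let the fingers close. It gives the time, the measured TCP pose, the force and the opening at its end, in the units of the state.
- r.read_state(): the state, without advancing time (a new reading comes with each control period).
- r.capture(name): name is "side" or "top"; returns the picture (384x512x3 uint8, blue, green, red); there is no depth.
- r.get_calibration(name): a dict with "fx", "fy", "cx", "cy" (pixels), "rvec" (rotation vector, rad) and "tvec" (3), from world to camera coordinates, as OpenCV has them. Camera axes: x right, y down, z forward; pixel columns grow to the right and rows downward; lengths in mm; the calibration is good to about 2 mm. A picture is of the moment at which its call begins. get_calibration takes no time and is no camera call.
- r.job_done(): hands the job in, once; it reports no verdict.
The state is a dict: "clock": time; "qpos": joint angles; "dq": joint speeds; "joint_torque": joint torques, N m; "position": TCP position; "tcp_rot": TCP orientation; "ft_force": force on the tool from outside, world axes, zero at the start; "wrist_torque": the same for the moment, N m; "finger_gap": opening from 0.0 (shut) to 1.0 (fully open).
Only numpy, scipy, OpenCV 4.12 (cv2) and the standard library are available. Lean on these libraries where they do the work, as an engineer would, in place of code of your own. Each camera call takes 0.05 s, during which the arm holds its last target.

## Task

Clear up the loose hex nuts: with the fingertips, sweep all three across the bench top and in over the low front lip of the three-sided metal catch tray, until each lies wholly inside the tray. Only push them along the surface, do not pinch, lift or press hard on them, and leave the bolt and the tape measure where they are.

Things in the scene. Friction and masses are not known exactly. Their poses are not given: they have to be found in the camera images.
- catch_tray: bare metal catch tray screwed to the bench, 130 (x) x 240 mm (y); floor 2 mm thick, side and back walls 3 mm thick, top 35 mm over the bench, front open. Origin: centre of the tray at bench level; +x runs from open front to back wall, z up. Front edge at x = -65 mm; from there a lip slopes up from bench level to the floor over 22 mm. Inside: y -117 to +117 mm, x to +62 mm
- nut_0: steel hex nut lying flat, 30 mm across flats, 35 mm across corners, 16 mm high, 45 to 90 g, pushes like a 32 mm disc; origin at the centre of its underside, z up (yaw is arbitrary). All three nuts are alike; they lie loose on the bench before the tray's open front
- nut_1: steel hex nut lying flat, 30 mm across flats, 35 mm across corners, 16 mm high, 45 to 90 g, pushes like a 32 mm disc; origin at the centre of its underside, z up (yaw is arbitrary). All three nuts are alike; they lie loose on the bench before the tray's open front
- nut_2: steel hex nut lying flat, 30 mm across flats, 35 mm across corners, 16 mm high, 45 to 90 g, pushes like a 32 mm disc; origin at the centre of its underside, z up (yaw is arbitrary). All three nuts are alike; they lie loose on the bench before the tray's open front
- hex_bolt: bystander: steel bolt with a hexagonal head, lying on the bench at one side of the nuts, 66 mm long (its x, head at -x), 18 mm wide, 16 mm high; origin under its middle
- tape_measure: bystander: green tape measure standing on the bench at the other side of the nuts, 36 (x) x 91 (y) x 68 mm high; origin at the centre of its underside
- screw_jar: bystander: glass jar of screws with a dark lid, 60 mm in diameter, 76 mm high, standing fixed beside the tray; origin at the centre of its underside
Things that resemble listed ones, but are neither listed nor needed, are in the scene too. Leave any blue or red look-alike of the nut_1 alone.

How it is judged (in metres and radians):
At the end, for the whole second after the job is handed in: All three nuts lie at rest in the catch tray, each wholly behind its front edge (nut centre at least 17 mm past that edge) and between its walls, down on the tray floor (underside centre less than 15 mm over the bench) (x of nut_0 in the frame of catch_tray between -0.048 and 0.063 m and y of nut_0 in the frame of catch_tray between -0.117 and 0.117 m and height (world z) of each of nut_0, nut_1, nut_2 below 0.015 m and linear speed of each of nut_0, nut_1, nut_2 below 0.02 m/s and x of nut_1 in the frame of catch_tray between -0.048 and 0.063 m and y of nut_1 in the frame of catch_tray between -0.117 and 0.117 m and x of nut_2 in the frame of catch_tray between -0.048 and 0.063 m and y of nut_2 in the frame of catch_tray between -0.117 and 0.117 m); the robot touches nothing.
It fails at once if a nut is pinched or pressed hard (over 15 N from the fingers) (contact force between the fingers and nut_0 above 15 N or contact force between the fingers and nut_1 above 15 N or contact force between the fingers and nut_2 above 15 N).
It fails at once if a nut is lifted: its underside centre rises more than 15 mm over the bench (height (world z) of any of nut_0, nut_1, nut_2 above 0.015 m).
It fails at once if the bolt or the tape measure is moved more than 20 mm (distance of any of hex_bolt, tape_measure from where it was at the start of the episode above 0.02 m).
It also fails if it takes over 67 s, if anything falls off the work surface, if the arm or the gripper's body presses on something with over 40 N, if the wrist force passes 120 N, or if a joint passes its speed limit or range.

## Working session

There is one attempt and no reset: what is moved stays moved. The work goes in short steps, Python scripts to look and compute and a tool call to move; the robot and the scene stay as the last step left them, time stands still between calls to the robot, and variables do not carry over. Pictures are saved under pics/ and viewed, and the job is handed in when it is done.

Besides the shell and the picture viewer there is one more tool, called after "Call:" in YAML: its name, and indented under it one key for each argument. jog_arm: Moves the arm, as the interface text tells. Its arguments: {"type":"object","properties":{"plan":{"type":"array"},"fingers":{"type":"number"}},"required":["plan"]}

```bash
mkdir -p pics; python3 - <<'E'
from cell import r
import cv2,numpy as np
for n in("top","side"):
    im=r.capture(n);cv2.imwrite(f"pics/{n}0.png",im)
    c=r.get_calibration(n);print(n,c)
print(r.read_state(),r.tcp_to_tips)
E
```

```text
top {'fx': 361.788363549503, 'fy': 361.788363549503, 'cx': 254.99161142142813, 'cy': 190.06311658175116, 'rvec': array([ 2.12802445, -2.14646226,  0.17858378]), 'tvec': array([ 10.14384998, 603.55685806, 949.37243525])}
side {'fx': 401.20672576554756, 'fy': 401.20672576554756, 'cx': 257.9260952766225, 'cy': 194.5107025972763, 'rvec': array([ 2.08254569, -0.57777033,  0.34545079]), 'tvec': array([-515.13218547,  201.70281987,  764.78123638])}
{'clock': 0.1, 'qpos': array([ 1.03839251e+00,  3.51185557e-01,  1.65238993e+00, -3.30467396e-06,
        1.13908136e+00, -8.45912181e-02]), 'dq': array([ 0.00087567, -0.00163673, -0.00226595, -0.00184152, -0.00040475,
       -0.00064671]), 'joint_torque': array([-1.16197876e-03, -5.06837440e+01, -2.91870546e+01, -1.82575736e-04,
        2.78169893e-03, -9.60290322e-06]), 'position': array([237.97114647, 495.52744373, 244.79914742]), 'tcp_rot': array([-6.97486210e-01, -3.06285858e+00,  1.59398373e-03]), 'ft_force': array([-0.12897852,  0.77158392,  0.16999985]), 'wrist_torque': array([ 0.02335886,  0.06606521, -0.00985985]), 'finger_gap': 1.00554231294855} 14.0
```

View pics/top0.png

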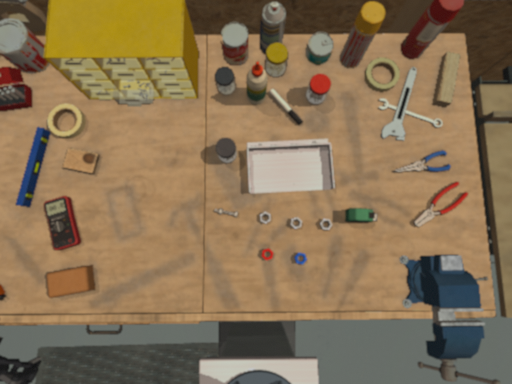

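View pics/side0.png

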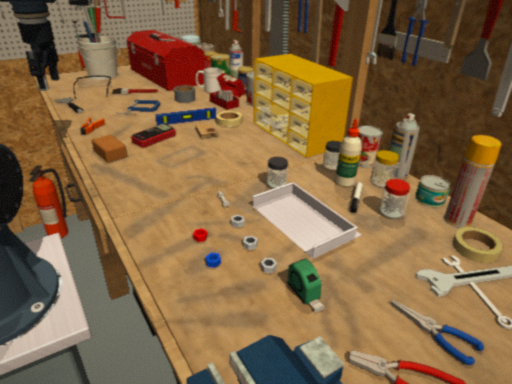

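The top view shows three steel nuts near (264,217), (296,223) and (325,224). The tray spans columns 247–334 and rows 140–193. The bolt is at (226,212), the tape at (361,215), and the red and blue look-alikes at (267,254) and (299,258). In the side view the nuts are at (237,221), (250,243) and (268,265).

```bash
cat > h.py <<'E'
from cell import r
import cv2,numpy as np
def cal(n):
    c=r.get_calibration(n);R=cv2.Rodrigues(c["rvec"])[0]
    K=np.array([[c["fx"],0,c["cx"]],[0,c["fy"],c["cy"]],[0,0,1]]);return K,R,np.array(c["tvec"])
def ray(n,u,v,z):
    K,R,t=cal(n);d=R.T@np.linalg.inv(K)@[u,v,1];o=-R.T@t
    return (o+d*(z-o[2])/d[2])
def tri(a,b):
    P=[]
    for n in("top","side"):
        K,R,t=cal(n);P.append(K@np.c_[R,t])
    X=cv2.triangulatePoints(P[0],P[1],np.array(a,float).reshape(2,1),np.array(b,float).reshape(2,1));return (X[:3]/X[3]).ravel()
E
python3 - <<'E'
from h import *
t=cv2.imread("pics/top0.png");s=cv2.imread("pics/side0.png")
a=cv2.resize(t[130:270,205:385],None,fx=4.4,fy=4.2,interpolation=cv2.INTER_CUBIC)
a=cv2.resize(t[130:270,205:385],None,fx=4,fy=4,interpolation=cv2.INTER_CUBIC)
b=cv2.resize(s[170:310,185:365],None,fx=4,fy=4,interpolation=cv2.INTER_CUBIC)
cv2.imwrite("pics/tz.png",a);cv2.imwrite("pics/sz.png",b)
E
```

```text
(no output)
```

View pics/tz.png

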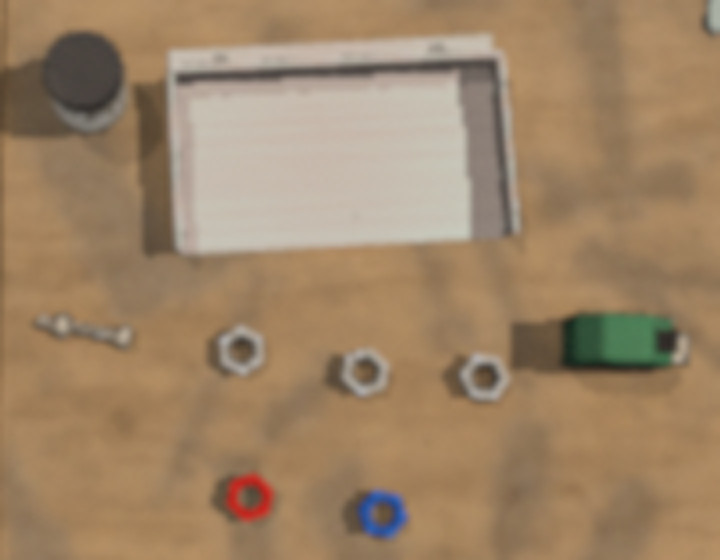

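View pics/sz.png

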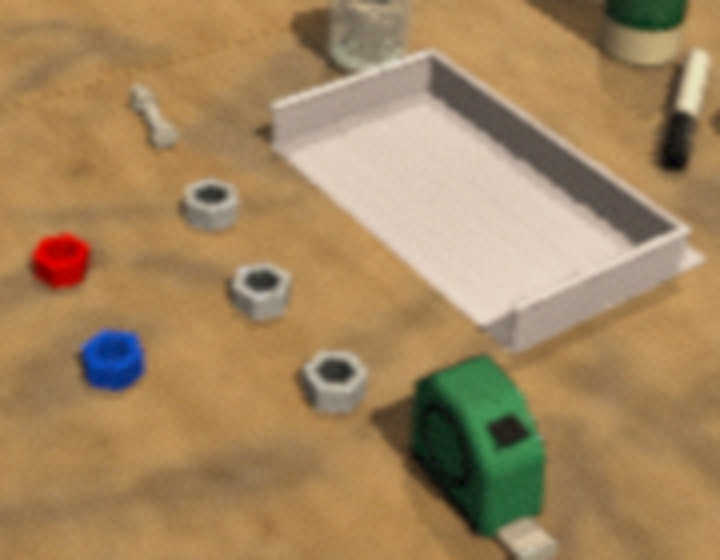

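The enlarged crops show the nut tops clearly. In the top crop they are at (240,350), (364,372) and (484,377), and in the side crop at (210,194), (261,279) and (335,371). The next step is to triangulate them, along with the tray front corners and the other objects.

```bash
python3 - <<'E'
from h import *
np.set_printoptions(precision=1,suppress=True)
T=lambda u,v:(205+u/4-.375,130+v/4-.375)
S=lambda u,v:(185+u/4-.375,170+v/4-.375)
for n,a,b in[("n0",(240,350),(210,194)),("n1",(364,372),(261,279)),("n2",(484,377),(335,371)),("red",(249,497),(62,250)),("blue",(382,513),(114,346)),
 ("L front top",(178,252),(274,107)),("L back",(170,50),(433,52)),("R back",(498,50),(688,232)),("Rfront",(518,233),(515,308))]:
    print(n,tri(T(*a),S(*b)),ray("top",*T(*a),16),ray("side",*S(*b),16))
for n,a,z in[("lip L",(180,254),0),("lip R",(520,236),0),("bolt head",(40,322),8),("bolt end",(128,340),8),("tape L",(566,340),40),("tape B",(590,368),60),("tapeR",(686,345),10),("jar",(83,70),76)]:
    print(n,ray("top",*T(*a),z))
for n,a,z in[("lip L",(280,150),0),("lip R",(515,350),0),("lipR in",(485,327),0),("tape botleft",(413,455),0),("tape bot",(480,530),0),("bolt",(133,90),8),("bolt",(170,143),8)]:
    print(n,ray("side",*S(*a),z))
E
```

```text
n0 [531.9 -21.8  13.7] [531.6 -21.7  16. ] [530.4 -24.6  16. ]
n1 [ 515.9 -109.1   14.8] [ 515.3 -108.7   16. ] [ 515.5 -110.4   16. ]
n2 [ 511.5 -193.6   13.5] [ 511.1 -193.    16. ] [ 510.2 -195.9   16. ]
red [430.  -26.9  13.8] [429.5 -26.6  16. ] [429.4 -29.8  16. ]
blue [ 418.2 -118.8   15.5] [ 417.7 -118.5   16. ] [ 418.4 -119.5   16. ]
L front top [601.3  20.6  30.7] [601.9  21.6  16. ] [614.7  39.5  16. ]
L back [742.2  29.3  27.1] [751.2  26.5  16. ] [748.3  44.9  16. ]
R back [ 745.9 -210.6   27.5] [ 749.2 -212.9   16. ] [ 758.3 -200.3   16. ]
Rfront [ 611.1 -218.    32.4] [ 613.6 -221.5   16. ] [ 624.9 -203.4   16. ]
lip L [603.   20.4   0. ]
lip R [ 614.1 -226.5    0. ]
bolt head [553.5 120.4   8. ]
bolt end [540.1  57.7   8. ]
tape L [ 534.4 -245.9   40. ]
tape B [ 513.5 -256.    60. ]
tapeR [ 532.9 -338.6   10. ]
jar [719.2  85.1  76. ]
lip L [604.4  14.4   0. ]
lip R [ 615.7 -217.5    0. ]
lipR in [ 613.1 -193.6    0. ]
tape botleft [ 520.4 -254.4    0. ]
tape bot [ 519.5 -311.9    0. ]
bolt [548.9 115.8   8. ]
bolt [540.6  46.8   8. ]
```

Triangulation gives nut tops at 13.5–15 mm, which agrees with the 16 mm in the text. The nut centres are about (531,-22), (515.5,-109) and (511,-194). The tray front edge runs from (603,19) to (613,-222), so its centre is about (673,-98) with yaw about 0.046.

I'll set the fingertips about 20 mm apart across the push direction, so each nut seats between them. First I'll square the tool to the world axes.

Call:
jog_arm:
  plan:
    - [[0,0,0],[0,0,-0.149]]
    - [[0,0,0],[0,0,-0.149]]
    - [[0,0,0],[0,0,-0.149]]
    - [[0,0,0],[0,0,0]]
  fingers: 0.24

```text
clock: 0.5
position: [238.0, 495.6, 245.0]
tcp_rot: [0.002, -3.141, 0.001]
ft_force: [-0.8, 0.0, -0.3]
finger_gap: 0.332
```

Call:
jog_arm:
  plan:
    - [[-0.018,-0.037,0],[0,0,0]]
    - [[-0.018,-0.037,0],[0,0,0]]
    - [[-0.018,-0.037,0],[0,0,0]]
    - [[-0.018,-0.037,0],[0,0,0]]
    - [[-0.018,-0.037,0],[0,0,0]]
    - [[-0.018,-0.037,0],[0,0,0]]
    - [[-0.018,-0.037,0],[0,0,0]]
    - [[-0.018,-0.037,0],[0,0,0]]
    - [[-0.018,-0.037,0],[0,0,0]]
    - [[-0.018,-0.037,0],[0,0,0]]

```text
clock: 1.5
position: [418.2, 124.0, 245.3]
tcp_rot: [0.009, 3.141, 0.0]
ft_force: [1.3, 0.8, -0.5]
finger_gap: 0.237
```

Call:
jog_arm:
  plan:
    - [[-0.018,-0.037,0.03],[0,0,0]]
    - [[-0.018,-0.037,0.03],[0,0,0]]
    - [[-0.018,-0.037,0.03],[0,0,0]]
    - [[-0.013,-0.037,0.03],[0,0,0]]
    - [[0,0,0],[0,0,0]]
    - [[0,0,0],[0,0,0]]

```text
clock: 2.1
position: [483.4, -20.8, 126.4]
tcp_rot: [-0.009, -3.14, -0.001]
ft_force: [-0.8, 1.7, -0.2]
finger_gap: 0.238
```

Call:
jog_arm:
  plan:
    - [[0,0,0.03],[0,0,0]]
    - [[0,0,0.03],[0,0,0]]
    - [[0,0,0.026],[0,0,0]]
    - [[0,0,0],[0,0,0]]
    - [[0,0,0],[0,0,0]]

```text
clock: 2.6
position: [484.1, -19.7, 42.1]
tcp_rot: [0.001, 3.141, -0.0]
ft_force: [-0.1, -0.0, 0.0]
finger_gap: 0.238
```

```bash
cat > look.py <<'E'
from h import *
import sys
k=sys.argv[1]
t=r.capture("top");s=r.capture("side")
a=cv2.resize(t[130:270,205:385],None,fx=4,fy=4,interpolation=cv2.INTER_CUBIC)
b=cv2.resize(s[170:310,185:365],None,fx=4,fy=4,interpolation=cv2.INTER_CUBIC)
cv2.imwrite(f"pics/t{k}.png",a);cv2.imwrite(f"pics/s{k}.png",b)
print(r.read_state()["position"])
E
python3 look.py 1
```

```text
[484.66906831 -20.08020388  42.67477171]
```

View pics/s1.png

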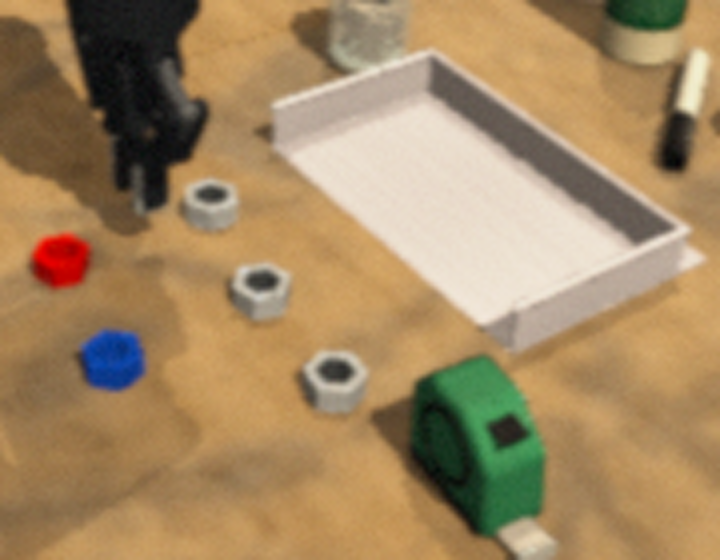

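The side crop shows the near fingertip ending at about (150,210), just behind nut_0 and clear of the red nut. I'll compute the tip height from that pixel.

```bash
python3 - <<'E'
from h import *
for uv in [(150,210),(135,210),(162,207)]:
  for z in (20,28,36): print(uv,z,ray("side",185+uv[0]/4-.375,170+uv[1]/4-.375,z).round(1))
E
```

```text
(150, 210) 20 [488.9 -25.6  20. ]
(150, 210) 28 [484.1 -35.3  28. ]
(150, 210) 36 [479.3 -45.   36. ]
(135, 210) 20 [481.2 -21.2  20. ]
(135, 210) 28 [476.5 -30.9  28. ]
(135, 210) 36 [471.8 -40.6  36. ]
(162, 207) 20 [496.5 -26.5  20. ]
(162, 207) 28 [491.6 -36.2  28. ]
(162, 207) 36 [486.7 -45.8  36. ]
```

Call:
jog_arm:
  plan:
    - [[0,-0.002,0.011],[0,0,0]]
    - [[0,0,0.01],[0,0,0]]
    - [[-0.003,0,0],[0,0,0]]
    - [[-0.003,0,0],[0,0,0]]
    - [[-0.003,0,0],[0,0,0]]
    - [[-0.003,0,0],[0,0,0]]
    - [[-0.003,0,0],[0,0,0]]
    - [[-0.003,0,0],[0,0,0]]
    - [[-0.003,0,0],[0,0,0]]
    - [[-0.003,0,0],[0,0,0]]

```text
clock: 3.7
position: [508.0, -22.4, 19.9]
tcp_rot: [-0.001, -3.142, 0.0]
ft_force: [0.2, -0.0, -0.6]
finger_gap: 0.236
```

Call:
jog_arm:
  plan:
    - [[-0.003,0,0],[0,0,0]]
    - [[-0.003,0,0],[0,0,0]]
    - [[-0.003,0,0],[0,0,0]]
    - [[-0.004,0,0],[0,0,0]]
    - [[-0.004,0,0],[0,0,0]]
    - [[-0.004,0,0],[0,0,0]]
    - [[-0.004,0,0],[0,0,0]]
    - [[-0.004,0,0],[0,0,0]]
    - [[-0.004,0,0],[0,0,0]]
    - [[-0.004,0,0],[0,0,0]]

```text
clock: 4.7
position: [545.0, -22.5, 19.9]
tcp_rot: [0.001, 3.142, 0.0]
ft_force: [-0.1, -0.0, -0.4]
finger_gap: 0.239
```

```bash
python3 look.py 2
```

```text
[545.32996206 -22.48683272  19.98230007]
```

View pics/s2.png

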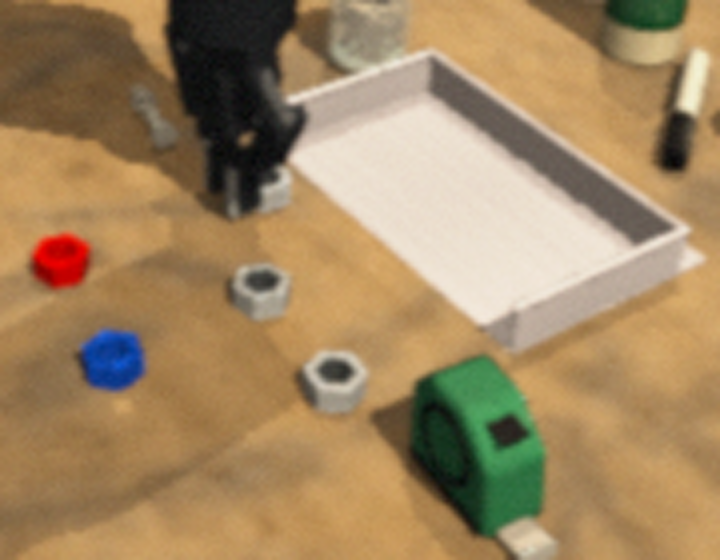

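The nut is seated against the fingertips at about (272,190) and moving squarely. I'll keep pushing, with a 2 mm rise for the tray floor.

Call:
jog_arm:
  plan:
    - [[-0.004,0,-0.001],[0,0,0]]
    - [[-0.005,0,-0.001],[0,0,0]]
    - [[-0.005,0,0],[0,0,0]]
    - [[-0.005,0,0],[0,0,0]]
    - [[-0.005,0,0],[0,0,0]]
    - [[-0.005,0,0],[0,0,0]]
    - [[-0.005,0,0],[0,0,0]]
    - [[-0.005,0,0],[0,0,0]]
    - [[-0.005,0,0],[0,0,0]]
    - [[-0.005,0,0],[0,0,0]]

```text
clock: 5.8
position: [594.1, -22.5, 21.9]
tcp_rot: [-0.001, -3.142, 0.0]
ft_force: [-2.1, 0.0, 0.9]
finger_gap: 0.24
```

Call:
jog_arm:
  plan:
    - [[-0.005,0,0],[0,0,0]]
    - [[-0.005,0,0],[0,0,0]]
    - [[-0.005,0,0],[0,0,0]]
    - [[-0.005,0,0],[0,0,0]]
    - [[-0.005,0,0],[0,0,0]]
    - [[-0.005,0,0],[0,0,0]]
    - [[-0.005,0,0],[0,0,0]]
    - [[-0.005,0,0],[0,0,0]]
    - [[-0.004,0,0],[0,0,0]]
    - [[-0.002,0,0],[0,0,0]]

```text
clock: 6.8
position: [640.1, -22.5, 21.9]
tcp_rot: [0.001, 3.141, -0.0]
ft_force: [-0.1, 0.4, 0.2]
finger_gap: 0.236
```

Call:
jog_arm:
  plan:
    - [[0,0,0],[0,0,0]]
    - [[0.008,0,0],[0,0,0]]
    - [[0.012,0,0],[0,0,0]]
    - [[0.02,0,-0.03],[0,0,0]]
    - [[0.02,0,-0.03],[0,0,0]]
    - [[0,0,0],[0,0,0]]

```text
clock: 7.4
position: [578.9, -22.6, 85.2]
tcp_rot: [0.001, 3.138, -0.001]
ft_force: [0.5, 0.1, 0.6]
finger_gap: 0.243
```

```bash
python3 look.py 3
```

```text
[579.46948744 -22.51101565  82.51365349]
```

View pics/s3.png

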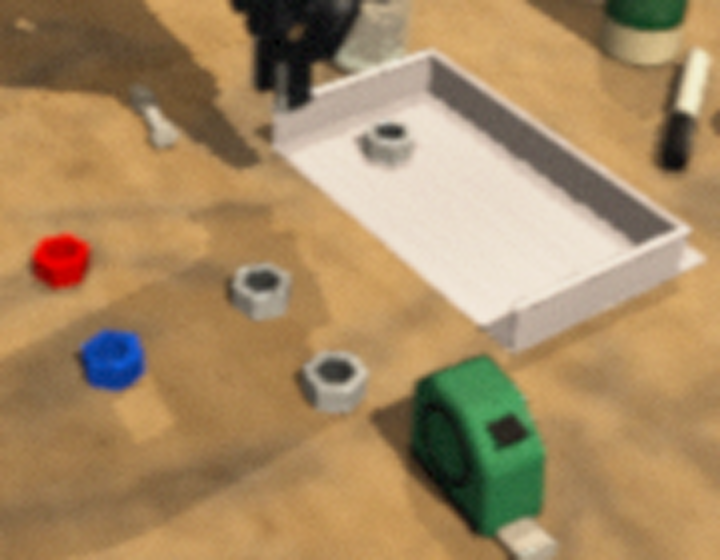

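nut_0 now sits well inside the tray at about (388,143), and the fingers are clear. Next is nut_1.

Call:
jog_arm:
  plan:
    - [[0.028,-0.022,0],[0,0,0]]
    - [[0.028,-0.022,0],[0,0,0]]
    - [[0.028,-0.022,0],[0,0,0]]
    - [[0.026,-0.021,0],[0,0,0]]
    - [[0,0,0.02],[0,0,0]]
    - [[0,0,0.02],[0,0,0]]
    - [[0,0,0.015],[0,0,0]]
    - [[0,0,0.007],[0,0,0]]
    - [[0,0,0],[0,0,0]]
    - [[0,0,0],[0,0,0]]

```text
clock: 8.5
position: [469.8, -109.4, 20.0]
tcp_rot: [-0.001, -3.142, -0.0]
ft_force: [-0.4, 0.4, -0.3]
finger_gap: 0.236
```

Call:
jog_arm:
  plan:
    - [[-0.003,0,0],[0,0,0]]
    - [[-0.003,0,0],[0,0,0]]
    - [[-0.003,0,0],[0,0,0]]
    - [[-0.003,0,0],[0,0,0]]
    - [[-0.003,0,0],[0,0,0]]
    - [[-0.003,0,0],[0,0,0]]
    - [[-0.003,0,0],[0,0,0]]
    - [[-0.003,0,0],[0,0,0]]
    - [[-0.003,0,0],[0,0,0]]
    - [[-0.003,0,0],[0,0,0]]

```text
clock: 9.5
position: [499.8, -109.4, 19.9]
tcp_rot: [-0.001, -3.141, -0.0]
ft_force: [-0.5, -0.1, -0.0]
finger_gap: 0.238
```

```bash
python3 look.py 4
```

```text
[ 500.08123684 -109.47584931   19.95759672]
```

View pics/s4.png

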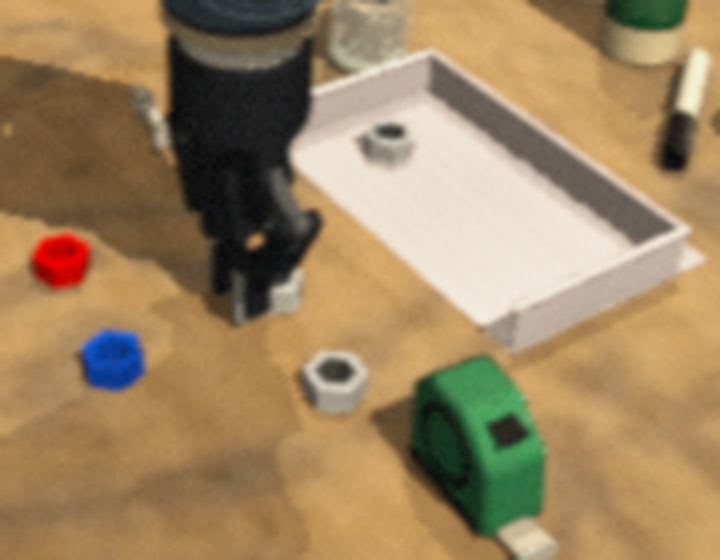

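nut_1 is seated ahead of the fingertips at about (286,293). I'll push it on into the tray.

Call:
jog_arm:
  plan:
    - [[-0.004,0,0],[0,0,0]]
    - [[-0.005,0,0],[0,0,0]]
    - [[-0.005,0,0],[0,0,0]]
    - [[-0.005,0,0],[0,0,0]]
    - [[-0.005,0,0],[0,0,0]]
    - [[-0.005,0,0],[0,0,0]]
    - [[-0.005,0,0],[0,0,0]]
    - [[-0.005,0,0],[0,0,0]]
    - [[-0.005,0,-0.001],[0,0,0]]
    - [[-0.005,0,-0.001],[0,0,0]]

```text
clock: 10.6
position: [549.1, -109.5, 22.0]
tcp_rot: [-0.001, -3.142, -0.0]
ft_force: [-1.4, -0.2, -0.9]
finger_gap: 0.238
```

Call:
jog_arm:
  plan:
    - [[-0.005,0,0],[0,0,0]]
    - [[-0.005,0,0],[0,0,0]]
    - [[-0.005,0,0],[0,0,0]]
    - [[-0.005,0,0],[0,0,0]]
    - [[-0.005,0,0],[0,0,0]]
    - [[-0.005,0,0],[0,0,0]]
    - [[-0.005,0,0],[0,0,0]]
    - [[-0.005,0,0],[0,0,0]]
    - [[-0.005,0,0],[0,0,0]]
    - [[-0.005,0,0],[0,0,0]]

```text
clock: 11.6
position: [599.1, -109.5, 21.9]
tcp_rot: [-0.001, -3.142, -0.0]
ft_force: [-0.5, -0.1, 0.2]
finger_gap: 0.239
```

Call:
jog_arm:
  plan:
    - [[-0.005,0,0],[0,0,0]]
    - [[-0.005,0,0],[0,0,0]]
    - [[-0.005,0,0],[0,0,0]]
    - [[-0.005,0,0],[0,0,0]]
    - [[-0.005,0,0],[0,0,0]]
    - [[-0.005,0,0],[0,0,0]]
    - [[-0.005,0,0],[0,0,0]]
    - [[-0.004,0,0],[0,0,0]]
    - [[-0.003,0,0],[0,0,0]]
    - [[-0.001,0,0],[0,0,0]]

```text
clock: 12.6
position: [641.9, -109.6, 21.9]
tcp_rot: [0.001, 3.141, -0.0]
ft_force: [-0.2, 0.2, 0.2]
finger_gap: 0.24
```

Call:
jog_arm:
  plan:
    - [[0,0,0],[0,0,0]]
    - [[0.008,0,0],[0,0,0]]
    - [[0.012,0,0],[0,0,0]]
    - [[0.02,0,-0.03],[0,0,0]]
    - [[0.02,0,-0.03],[0,0,0]]
    - [[0,0,0],[0,0,0]]

```text
clock: 13.2
position: [580.9, -109.8, 85.3]
tcp_rot: [0.002, 3.138, -0.002]
ft_force: [0.5, -0.0, -0.2]
finger_gap: 0.239
```

```bash
python3 look.py 5
```

```text
[ 581.40552404 -109.59968654   82.53463203]
```

View pics/s5.png

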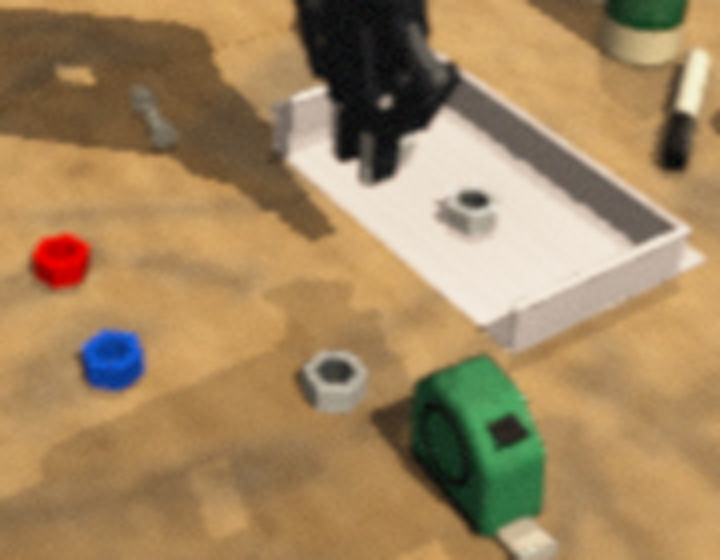

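nut_1 is in the tray at about (470,210). Next is nut_2, with a slight +y drift to keep the fingers off the right wall.

Call:
jog_arm:
  plan:
    - [[0.029,-0.021,0],[0,0,0]]
    - [[0.029,-0.021,0],[0,0,0]]
    - [[0.029,-0.021,0],[0,0,0]]
    - [[0.029,-0.022,0],[0,0,0]]
    - [[0,0,0.02],[0,0,0]]
    - [[0,0,0.02],[0,0,0]]
    - [[0,0,0.015],[0,0,0]]
    - [[0,0,0.007],[0,0,0]]
    - [[0,0,0],[0,0,0]]
    - [[0,0,0],[0,0,0]]

```text
clock: 14.3
position: [465.8, -194.4, 20.0]
tcp_rot: [-0.001, -3.142, -0.0]
ft_force: [-0.8, 0.4, -0.8]
finger_gap: 0.24
```

Call:
jog_arm:
  plan:
    - [[-0.003,0,0],[0,0,0]]
    - [[-0.003,0,0],[0,0,0]]
    - [[-0.003,0,0],[0,0,0]]
    - [[-0.003,0,0],[0,0,0]]
    - [[-0.003,0,0],[0,0,0]]
    - [[-0.003,0,0],[0,0,0]]
    - [[-0.003,0,0],[0,0,0]]
    - [[-0.003,0,0],[0,0,0]]
    - [[-0.003,0,0],[0,0,0]]
    - [[-0.003,0,0],[0,0,0]]

```text
clock: 15.3
position: [495.8, -194.4, 19.9]
tcp_rot: [-0.001, -3.141, -0.0]
ft_force: [-1.8, -0.5, 0.7]
finger_gap: 0.238
```

```bash
python3 look.py 6
```

```text
[ 495.9757618  -194.46325743   19.94707238]
```

View pics/s6.png

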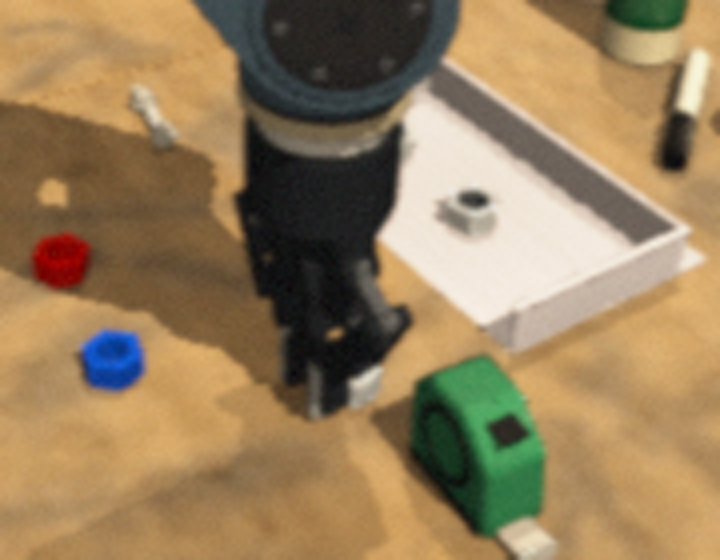

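nut_2 is seated at about (365,383). The gripper linkage passes near the tape measure, so I'll add the sideways drift early.

Call:
jog_arm:
  plan:
    - [[-0.004,0.001,0],[0,0,0]]
    - [[-0.004,0.0015,0],[0,0,0]]
    - [[-0.004,0.0015,0],[0,0,0]]
    - [[-0.004,0.0015,0],[0,0,0]]
    - [[-0.004,0.0015,0],[0,0,0]]
    - [[-0.005,0.0015,0],[0,0,0]]
    - [[-0.005,0.0015,0],[0,0,0]]
    - [[-0.005,0.0015,0],[0,0,0]]
    - [[-0.005,0.0015,0],[0,0,0]]
    - [[-0.005,0.001,0],[0,0,0]]

```text
clock: 16.4
position: [541.0, -180.3, 19.9]
tcp_rot: [-0.001, -3.142, -0.0]
ft_force: [-0.3, -0.5, -0.2]
finger_gap: 0.243
```

```bash
python3 look.py 7
```

```text
[ 541.26780556 -180.3649343    19.9759707 ]
```

View pics/s7.png

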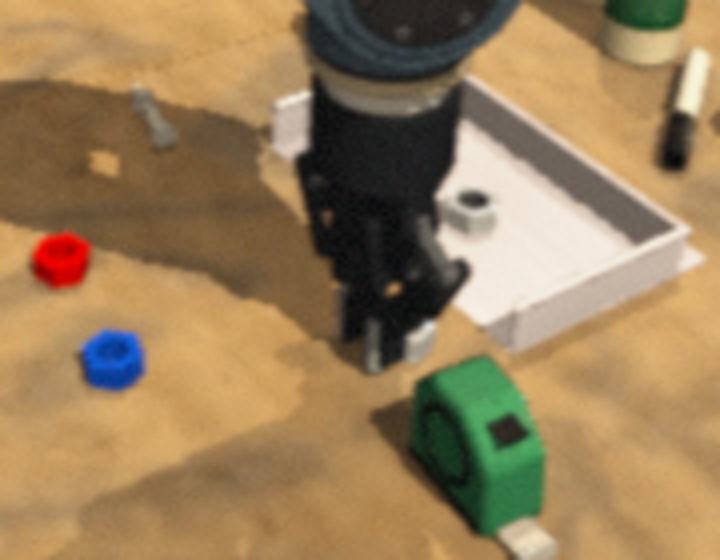

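nut_2 is still seated at about (420,340), and the tape measure hasn't moved. I'll push it into the tray.

Call:
jog_arm:
  plan:
    - [[-0.005,0.0005,-0.001],[0,0,0]]
    - [[-0.005,0.0005,-0.001],[0,0,0]]
    - [[-0.005,0.0005,0],[0,0,0]]
    - [[-0.005,0.0005,0],[0,0,0]]
    - [[-0.005,0.0005,0],[0,0,0]]
    - [[-0.005,0.0005,0],[0,0,0]]
    - [[-0.005,0.0005,0],[0,0,0]]
    - [[-0.005,0.0005,0],[0,0,0]]
    - [[-0.005,0.0005,0],[0,0,0]]
    - [[-0.005,0.0005,0],[0,0,0]]

```text
clock: 17.5
position: [591.0, -175.5, 21.9]
tcp_rot: [-0.001, -3.142, -0.0]
ft_force: [-0.8, -0.1, 0.4]
finger_gap: 0.241
```

Call:
jog_arm:
  plan:
    - [[-0.005,0,0],[0,0,0]]
    - [[-0.005,0,0],[0,0,0]]
    - [[-0.005,0,0],[0,0,0]]
    - [[-0.005,0,0],[0,0,0]]
    - [[-0.005,0,0],[0,0,0]]
    - [[-0.005,0,0],[0,0,0]]
    - [[-0.005,0,0],[0,0,0]]
    - [[-0.005,0,0],[0,0,0]]
    - [[-0.004,0,0],[0,0,0]]
    - [[-0.003,0,0],[0,0,0]]

```text
clock: 18.5
position: [638.0, -175.5, 21.9]
tcp_rot: [0.001, 3.141, -0.0]
ft_force: [-1.1, -0.8, -0.2]
finger_gap: 0.235
```

Call:
jog_arm:
  plan:
    - [[0,0,0],[0,0,0]]
    - [[0.008,0,0],[0,0,0]]
    - [[0.012,0,0],[0,0,0]]
    - [[0.01,0,-0.03],[0,0,0]]
    - [[0.02,0,-0.04],[0,0,0]]
    - [[0.03,0,-0.04],[0,0,0]]
    - [[0.04,0,-0.03],[0,0,0]]
    - [[0.04,0,-0.03],[0,0,0]]
    - [[0.04,0,0],[0,0,0]]
    - [[0,0,0],[0,0,0]]

```text
clock: 19.5
position: [433.4, -174.8, 192.3]
tcp_rot: [-0.003, -3.14, -0.0]
ft_force: [1.4, -0.2, -0.4]
finger_gap: 0.239
```

```bash
python3 look.py 8
```

```text
[ 436.95753941 -175.44924889  192.31413787]
```

View pics/s8.png

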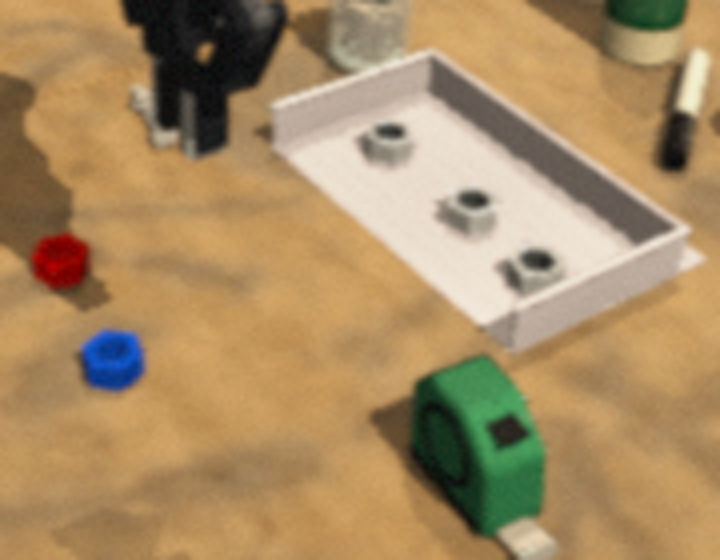

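View pics/t8.png

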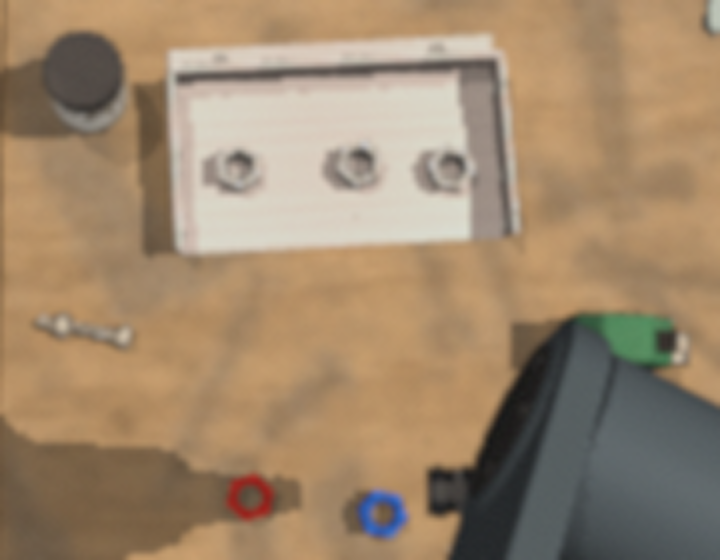

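The top crop shows all three nuts mid-tray at about (240,170), (360,165) and (450,167), with the front edge at row 240–252. The bolt, tape measure and look-alikes are where they were. I'll check the numbers and hand the job in.

```bash
python3 - <<'E'
from h import *
c,s=np.cos(.046),np.sin(.046)
for a,b in[((240,170),(390,132)),((360,165),(473,199)),((450,167),(537,261))]:
    p=tri((205+a[0]/4-.375,130+a[1]/4-.375),(185+b[0]/4-.375,170+b[1]/4-.375))
    d=p[:2]-[673,-98];print(p.round(1),"tray:",(c*d[0]+s*d[1]).round(1),(-s*d[0]+c*d[1]).round(1))
st=r.read_state();print(st["clock"],st["ft_force"],abs(st["dq"]).max())
r.job_done()
E
```

```text
[662.5 -24.1  16.9] tray: -7.1 74.3
[ 664.9 -110.3   17.2] tray: -8.6 -11.9
[ 663.  -175.2   14.6] tray: -13.5 -76.7
19.6 [ 0.22576242 -0.0158847  -0.12294228] 0.0428033989389061
the job is handed in; nothing more can be done
```

All three steel nuts are in the catch tray, and I handed the job in at 19.6 s of the 67 s allowed. The hand-in gave no verdict, so the figures below are my own last checks. I pushed the nuts in one at a time, each seated against the two fingertips held about 20 mm apart. Then I backed off and lifted the arm clear.

| Nut | x in tray (mm), allowed -48 to 63 | y in tray (mm), allowed -117 to 117 | Height of nut top (mm), expected about 18 |
|---|---|---|---|
| nut_0 | -7 | 74 | 17 |
| nut_1 | -9 | -12 | 17 |
| nut_2 | -14 | -77 | 15 |

- **Height:** nut_2 read 15 mm, about 3 mm below the expected 18 mm. That fits the 2 mm calibration plus reading error, since it had also read low (13.5 mm) on the bench.
- **Force:** wrist force read at most about 2 N at the end of each move. I could not read the force on each nut directly.
- **Other items:** comparing the pictures by eye, the bolt, the tape measure, the jar and the red and blue look-alikes had not moved. The arm partly hid the tape measure in the last top view, but the side view shows it in place.

No check failed.

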